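Scan the last carton, stow the scanner and shut the drawer

ROBOT

A 6-joint arm with a two-finger parallel gripper is mounted at the origin on a cart in front of the work surface, level with it; the furniture and walls round the work are solid. World frame = base frame: x ahead of the robot, y to its left, z up, the work surface at z = 0. Lengths are in m, angles in rad, forces in N, time in s.
With the tool pointing down it reaches from about 0.3 to 0.775 m from the base axis. Payload 14.6 kg.
Tool frame: the origin (TCP) lies at the very end of the fingers, on their centre line; the grasp point (between the pads) lies 19 mm behind it; z points along the fingers, y is the line along which they close (so a half turn about z gives the same grasp; the last joint's range is limited). The gripper opens to 94 mm and grips with 3 to 60 N. Pads are 16 mm wide; open, the fingers measure 119 mm over their backs; the gripper's body (75 mm by 177 mm) begins 78 mm behind the grasp point.
Start: joints at [1.113, 0.3, 1.521, -0, 1.321, -0.067], TCP at [0.21, 0.509, 0.205] pointing down, gripper open.
Joint ranges: [-3.03, 3.03], [-0.79, 2.21], [0.23, 2.52], [-1.04, 4.18], [0, 3.07], [-2.55, 2.55]. Speed limits (rad/s): [2.22, 2.22, 2.57, 3.14, 3.14, 3.14].

INTERFACE

Orientations are given as [roll, pitch, yaw] about the fixed x, y, z axes, in that order (R = Rz(yaw) Ry(pitch) Rx(roll)).
In Python, from station import ctrl gives the robot as it stands.
- The arm moves only by the tool move_arm, never from a script. Its argument "increments" is a list of rows, each a list of 7 numbers: the opening, from 0 (shut) to 1 (fully open), then the shift along the tool's x, y, z in units of 50 mm (1.0 is 50 mm), then the turn, a rotation vector about the tool's x, y, z in rad. In form: [[claw, tx, ty, tz, rx, ry, rz], ...]. A call has 1 to 20 rows; each row shifts and turns the commanded pose from where the row before left it, along the tool's axes as they then stand; what a row does not reach is not made up. A row lasts 1/10 s, in which the tool goes at most 50 mm and 8.59 degrees, less where a joint would pass 70% of its speed; a pose out of reach is approached as far as the arm can. A call is refused whole if a number of a shift passes 1 or a number of a turn 0.15, either way. A call with a gripper value outside its range is refused whole. The fingers move at their own pace and stop on an object; "force" is the grip in N (left out, the last holds). Time passes only in rows, so rows that do not move let the fingers close. It gives the time, the measured TCP pose, the force, the opening and the grip force at its end, in the units of the state.
- ctrl.get_obs(): the state, without advancing time (a new reading comes with each control period).
- ctrl.camera(name): name is "scene" or "top"; returns a dict with "color" (420x560x3 uint8, blue, green, red), "K" (3x3 intrinsics, pixels), "pose" (4x4, takes a point from camera to world coordinates). Camera axes: x right, y down, z forward; pixel columns grow to the right and rows downward; lengths in m; the calibration is good to about 2 mm. A picture is of the moment at which its call begins. There is no depth.
- ctrl.hand_in(): hands the job in; it is judged then, once.
Trained networks look in a picture, given as the dict that the camera call returned (one of the last four; its "shot" number tells which), for a name from the list of things; names that differ only in an ending like _2 or _b are one class to them, and where a whole thing is asked for, a point or a joint stands for the part that bears it (a point fixed in the world has none). Each returns a list of dicts, best first, with "conf" (0 to 1); they miss things now and then, are a little off and sometimes report something else, mostly with a low value. They report only what shows in the picture. A call takes as long as a camera call. They do not tell look-alikes from the thing itself.
- ctrl.cut_out(name, picture): "mask" (420x560 bool, what is visible of it) and "centre" ([row, column] in pixels, amid what is visible of it).
The state is a dict: "time_s": time; "qpos": joint angles; "joint_vel": joint speeds; "tau": joint torques, N m; "ee_pos": TCP position; "eef_rot": TCP orientation; "force": force on the tool from outside, world axes, zero at the start; "moment": the same for the moment, N m; "grip_width": finger opening in m; "grip_force": force on a finger pad.
Only numpy, scipy, OpenCV 4.12 (cv2) and the standard library are available. Lean on these libraries where they do the work, as an engineer would, in place of code of your own. Each camera call takes 0.05 s, during which the arm holds its last target. There are 200 camera calls.

TASK

Pick up the pocket scanner and aim its red window squarely at the barcode label on the cream carton, holding it still about 8 cm away for a full second so that it reads. Then lay the scanner flat in the empty wide compartment of the open drawer (set it down, do not drop it) and gently slide the drawer fully shut. Leave all the cartons standing where they are.

Things in the scene. Friction and masses are not known exactly. Their poses are not given: they have to be found in the camera images.
- scanner: Pocket barcode scanner lying on the worktop, 140 x 54 x 34 mm, about 0.15 kg. Origin: centre of its underside; +x runs along its length to the nose, z up. Grey grip 36 mm wide (y) and 30 mm high from x = -70 to +21 mm, with an orange key on top (to 33 mm high); yellow head 54 mm wide and 34 mm high from x = +21 to +67 mm; red window on the +x end.
- nose (a point): Centre of the scanner's red window, at (70, 0, 18) mm in the scanner's frame; same axes as the scanner. The scanner reads along +x, at 40 to 140 mm from the window.
- label: White label with black bars, 52 wide x 36 mm high, stuck upright on a wide face of the cream carton. Origin: its centre, 48 mm above the worktop; +x points straight out of the label, z up.
- carton_cream: Cream-white carton with an orange foot, 60 x 30 x 78 mm (x, y, z), standing; origin: centre of its underside. The label is on its -y face.
- carton_sky: Light-blue carton with a darker blue foot, 50 x 32 x 82 mm (x, y, z), standing, no label; origin: centre of its underside.
- carton_violet: Pale-blue carton with a violet foot, 56 x 34 x 70 mm (x, y, z), standing, no label; origin: centre of its underside.
- unit: Fixed low grey metal drawer unit on the worktop, 240 deep (x) x 270 wide (y) x 78 mm high, with one drawer that has a blue front. Origin: centre of its underside; -x is the direction in which the drawer opens. The roof's front edge is at x = -112 mm.
- unit_drawer (a joint): Opening of the drawer in m: 0 fully shut (front against the unit), 0.16 fully open. Slides with about 1 N of friction.
- bay (a point): Point on the drawer's inner floor (9 mm above the worktop), moves with the drawer; axes as the unit's. Middle, across, of the empty wide compartment, which reaches 92 mm to either side (y), 72 mm to the front (-x) and 141 mm to the back. With the drawer open by q, the roof covers what is more than q - 72 mm behind this point. Side walls 46 mm high. The narrow +y compartment holds two markers.
- drawer_lip (a point): Middle of the outer edge of the black pull lip on the drawer front, 56 mm above the worktop, moving with the drawer; axes as the unit's. The lip is 90 mm wide, 7 mm thick and stands 15 mm out (-x) from the front panel. The panel is 264 mm wide, 8 mm thick; its top is 72 mm above the worktop.
There are look-alikes about, which are no part of the job. Leave any pink look-alike of the carton_violet alone.

How it is judged:
On the way, in this order (a step that is already met when the one before it is completed fails the run):
1. held scanner kept still (under 20 mm/s) for 0.8 s, window 40 to 140 mm in front of the label, label centre within 20 mm of the beam sideways and in height, beam within 0.3 rad of square (x of nose in the frame of label between 0.04 and 0.14 m and x of label in the frame of nose between 0 and 0.16 m and y of label in the frame of nose between -0.02 and 0.02 m and z of label in the frame of nose between -0.02 and 0.02 m and angle between the x axis of scanner and the x axis of label, either way round below 0.3 rad and linear speed of scanner below 0.02 m/s and contact force between the fingers and scanner above 0.5 N), for 0.8 s.
2. the scanner lies flat and released in the wide compartment while the drawer is still at least 100 mm open (x of scanner in the frame of bay between -0.06 and 0.13 m and y of scanner in the frame of bay between -0.08 and 0.08 m and z of scanner in the frame of bay between -0.006 and 0.01 m and angle between scanner's own z axis and vertical below 0.15 rad and contact force between the fingers and scanner below 0.05 N and linear speed of scanner below 0.02 m/s and value of joint unit_drawer above 0.1 m), for 0.2 s.
At the end, for the whole second after the job is handed in: The drawer is shut to within 4 mm; the scanner lies in its wide compartment, flat to within 0.15 rad and on the floor to within 10 mm, at rest and released; all three cartons stand upright (0.2 rad) within 30 mm of where they were (value of joint unit_drawer below 0.004 m and x of scanner in the frame of bay between -0.06 and 0.13 m and y of scanner in the frame of bay between -0.08 and 0.08 m and z of scanner in the frame of bay between -0.006 and 0.01 m and angle between scanner's own z axis and vertical below 0.15 rad and contact force between the fingers and scanner below 0.05 N and linear speed of scanner below 0.01 m/s and distance of each of carton_cream, carton_sky, carton_violet from where it was at the start of the episode below 0.03 m and angle between each of carton_cream, carton_sky, carton_violet's own z axis and vertical below 0.2 rad); the robot touches nothing.
It fails at once if a carton is pushed more than 30 mm or tipped over (distance of any of carton_cream, carton_sky, carton_violet from where it was at the start of the episode above 0.03 m or angle between any of carton_cream, carton_sky, carton_violet's own z axis and vertical above 0.4 rad).
It fails at once if the scanner is dropped or thrown (moves faster than 0.7 m/s out of the fingers) (contact force between the fingers and scanner below 0.05 N and linear speed of scanner above 0.7 m/s).
It fails at once if the drawer is slammed (faster than 0.6 m/s) (velocity of joint unit_drawer below -0.6 m/s).
It also fails if it takes over 64 s, if anything falls off the work surface, if the arm or the gripper's body presses on something with over 40 N, if the wrist force passes 120 N, or if a joint passes its speed limit or range.

## Working session

There is one attempt and no reset: what is moved stays moved. The work goes in short steps, Python scripts to look and compute and a tool call to move; the robot and the scene stay as the last step left them, time stands still between calls to the robot, and variables do not carry over. Pictures are saved under pics/ and viewed, at most 10 in all, crops included, and the job is handed in when it is done.

Besides the shell and the picture viewer there is one more tool, called after "Emit:" in YAML: its name, and indented under it one key for each argument. move_arm: Moves the arm, as the interface text tells. Its arguments: {"type":"object","properties":{"increments":{"type":"array","items":{"type":"array","items":{"type":"number"}}},"force":{"type":"number"}},"required":["increments"]}

```bash
mkdir -p pics; ls; cat > h.py <<'E'
import numpy as np, cv2
from station import ctrl
def ray(p,uv):
    d=p["pose"][:3,:3]@np.linalg.inv(p["K"])@np.array([uv[0],uv[1],1.]); return p["pose"][:3,3],d
def onz(p,uv,z):
    o,d=ray(p,uv); return o+d*(z-o[2])/d[2]
def proj(p,X):
    P=np.asarray(p["pose"]); c=P[:3,:3].T@(np.asarray(X)-P[:3,3]); u=np.asarray(p["K"])@c; return u[:2]/u[2]
E
python3 - <<'E'
from h import *
ims=[]
for n in ("scene","top"):
    p=ctrl.camera(n); cv2.imwrite(f"pics/{n}0.png",p["color"]); print(n,p["pose"][:3,3].round(3),p["pose"][:3,2].round(2))
    for k in ("scanner","nose","label","carton_cream","carton_sky","carton_violet","unit","unit_drawer","bay","drawer_lip"):
        print(k,[(round(r["conf"],2),np.round(r["centre"]).tolist(),int(r["mask"].sum()), onz(p,r["centre"][::-1],0.02).round(3).tolist()) for r in ctrl.cut_out(k,p)[:4]])
print(ctrl.get_obs())
E
```

```text
pics
scene [-0.233 -0.724  0.556] [ 0.68  0.61 -0.41]
scanner [(0.7, [231.0, 168.0], 1135, [0.399, 0.161, 0.02])]
nose [(0.74, [230.0, 164.0], 1188, [0.396, 0.172, 0.02])]
label [(0.43, [179.0, 224.0], 149, [0.706, 0.31, 0.02])]
carton_cream [(0.88, [179.0, 226.0], 500, [0.709, 0.31, 0.02])]
carton_sky [(0.89, [203.0, 279.0], 851, [0.689, 0.091, 0.02])]
carton_violet [(0.81, [236.0, 211.0], 998, [0.453, 0.077, 0.02]), (0.77, [222.0, 245.0], 893, [0.554, 0.075, 0.02]), (0.59, [197.0, 238.0], 558, [0.646, 0.192, 0.02]), (0.18, [268.0, 365.0], 9902, [0.574, -0.242, 0.02])]
unit [(0.62, [248.0, 385.0], 17122, [0.673, -0.226, 0.02])]
unit_drawer [(0.94, [263.0, 366.0], 9816, [0.592, -0.232, 0.02])]
bay [(0.7, [267.0, 364.0], 9832, [0.575, -0.238, 0.02])]
drawer_lip [(0.73, [264.0, 363.0], 9907, [0.585, -0.23, 0.02])]
top [ 0.439 -0.002  1.217] [ 0.11 -0.02 -0.99]
scanner [(0.82, [273.0, 194.0], 1037, [0.42, 0.179, 0.02])]
nose [(0.69, [273.0, 195.0], 1068, [0.419, 0.176, 0.02])]
label []
carton_cream [(0.93, [166.0, 173.0], 502, [0.675, 0.24, 0.02])]
carton_sky [(0.93, [175.0, 244.0], 390
[... 407 characters left out ...]
0], 7554, [0.55, -0.25, 0.02])]
{'time_s': 1.1, 'qpos': array([ 1.11341076e+00,  2.99938120e-01,  1.52102390e+00, -3.11217936e-05,
        1.32068381e+00, -6.65808917e-02]), 'joint_vel': array([ 0.00032355,  0.00029293, -0.00017273,  0.00011301,  0.00240705,
       -0.00092251]), 'tau': array([-1.79292794e-03, -5.31665611e+01, -3.52919161e+01,  7.08508585e-02,
        2.13142036e-02, -2.08338639e-05]), 'ee_pos': array([0.20950611, 0.5085164 , 0.20541454]), 'eef_rot': array([-3.14153759e+00,  2.65485334e-05,  2.75079568e+00]), 'force': array([ 0.13395665,  0.15921809, -0.14661   ]), 'moment': array([ 0.01084379, -0.05912328,  0.00549423]), 'grip_force': 0.0, 'grip_width': 0.09384029717289347}
```

```bash
python3 - <<'E'
import cv2
s=cv2.imread("pics/scene0.png");t=cv2.imread("pics/top0.png")
cv2.imwrite("pics/a.png",cv2.resize(s[140:350,110:390],(800,600),interpolation=cv2.INTER_CUBIC))
cv2.imwrite("pics/b.png",cv2.resize(t[110:320,140:420],(800,600),interpolation=cv2.INTER_CUBIC))
E
```

```text
(no output)
```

View pics/a.png

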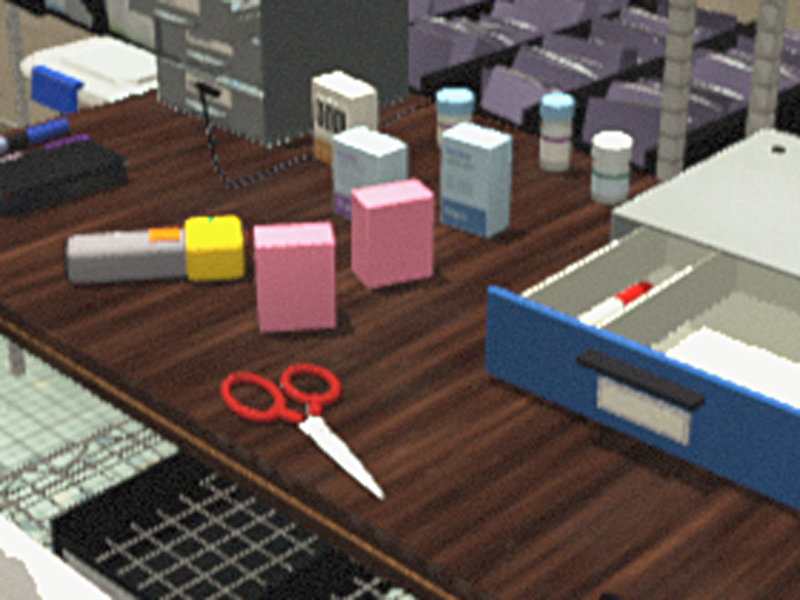

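View pics/b.png

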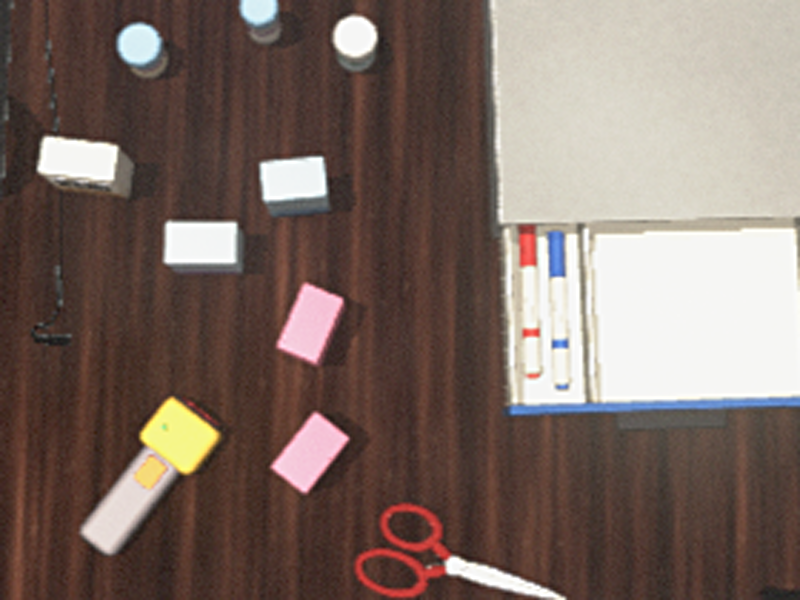

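The top view shows one scanner (~194,273), nose up-right. For the cream carton (173,166), the white, sky (244,175) and violet (209,195) boxes could be confused, and there are two pink look-alikes (251,224) and (249,268). The label shows in the scene view at (224,179). The drawer is open, lip at about (375,257) in top. Next I fit poses to the masks.

```bash
cat > fit.py <<'E'
from h import *
from scipy.optimize import minimize
def box(x0,x1,y0,y1,z0,z1): return np.array([[x,y,z] for x in(x0,x1) for y in(y0,y1) for z in(z0,z1)])
def carton(a,b,h): return [box(-a/2,a/2,-b/2,b/2,0,h)]
SC=[box(-.07,.021,-.018,.018,0,.030),box(.021,.067,-.027,.027,0,.034)]
def sil(p,boxes,q,z=0):
    c,s=np.cos(q[2]),np.sin(q[2]); R=np.array([[c,-s,0],[s,c,0],[0,0,1]])
    m=np.zeros((420,560),np.uint8)
    for b in boxes:
        uv=np.array([proj(p,R@v+[q[0],q[1],z]) for v in b])
        cv2.fillConvexPoly(m,np.round(cv2.convexHull(uv.astype(np.float32))*16).astype(np.int32),1,shift=4)
    return m>0
def fit(views,boxes,q0,z=0):
    def cost(q):
        t=0
        for p,m in views:
            s=sil(p,boxes,q,z); t+=1-(s&m).sum()/(s|m).sum()
        return t
    best=min((minimize(cost,[q0[0],q0[1],y],method="Nelder-Mead",options=dict(initial_simplex=np.array([[q0[0],q0[1],y],[q0[0]+.02,q0[1],y],[q0[0],q0[1]+.02,y],[q0[0],q0[1],y+.2]]),xatol=1e-4,fatol=1e-4)) for y in q0[2]),key=lambda r:r.fun)
    return best.x.round(4),round(best.fun,3)
def pick(name,p,rc):
    return min(ctrl.cut_out(name,p),key=lambda r:np.hypot(*(np.array(r["centre"])-rc)))["mask"]
E
python3 - <<'E'
from fit import *
ps=ctrl.camera("scene");pt=ctrl.camera("top")
for n,bx,q0,rs,rt in (("scanner",SC,(.42,.18,[-.9,-.5]),(231,168),(273,194)),
  ("carton_cream",carton(.06,.03,.078),(.66,.24,[-1.8,-1.57,-1.3]),(179,226),(166,173)),
  ("carton_sky",carton(.05,.032,.082),(.64,.065,[-1.57,-1.4]),(203,279),(175,244)),
  ("carton_violet",carton(.056,.034,.07),(.59,.15,[-1.57,-1.4]),(197,238),(195,209))):
    vs=[(pt,pick(n,pt,rt))]
    print(n,"top",*fit(vs,bx,q0))
    vs.append((ps,pick(n,ps,rs)))
    print(n,"both",*fit(vs,bx,q0))
im=pt["color"].astype(int); m=((im[...,0]>90)&(im[...,2]<70)&(im[...,0]-im[...,1]>40)).astype(np.uint8)
n,l,st,c=cv2.connectedComponentsWithStats(m); k=1+st[1:,4].argmax(); print(st[k]); 
cols=np.arange(st[k][0],st[k][0]+st[k][2]); 
for f in(3,len(cols)//2,len(cols)-4):
    r=np.where(l[:,cols[f]]==k)[0]; print(cols[f],r.min(),r.max(),onz(pt,(cols[f],r.min()),.072).round(4),onz(pt,(cols[f],r.max()),.072).round(4))
g=cv2.cvtColor(pt["color"],cv2.COLOR_BGR2GRAY)
for c in (330,370,400): print(c,g[170:215,c].tolist())
cv2.imwrite("pics/c.png",cv2.resize(pt["color"][90:290,290:490],(800,600)[1:]*2,interpolation=cv2.INTER_CUBIC))
E
```

```text
scanner top [ 0.4119  0.1841 -0.6825] 0.099
scanner both [ 0.4119  0.1841 -0.6841] 0.256
carton_cream top [ 0.6677  0.2428 -1.7602] 0.114
carton_cream both [ 0.6661  0.2424 -1.6929] 0.514
carton_sky top [ 0.6534  0.0674 -1.4012] 0.161
carton_sky both [ 0.6525  0.0683 -1.4444] 0.248
carton_violet top [ 0.5999  0.1418 -1.5469] 0.173
carton_violet both [ 0.602   0.1441 -1.5547] 0.561
[184  98  36   4  77]
187 99 100 [0.8268 0.2028 0.072 ] [0.8243 0.2027 0.072 ]
202 99 100 [0.8276 0.1676 0.072 ] [0.8252 0.1675 0.072 ]
216 99 100 [0.8284 0.1347 0.072 ] [0.826  0.1346 0.072 ]
330 [209, 210, 213, 214, 213, 212, 214, 214, 208, 210, 207, 210, 206, 208, 211, 209, 218, 213, 142, 171, 177, 164, 181, 252, 254, 253, 253, 252, 252, 253, 252, 252, 252, 252, 251, 251, 250, 249, 248, 248, 248, 247, 248, 248, 247]
370 [213, 214, 218, 217, 215, 216, 216, 213, 213, 214, 217, 217, 215, 216, 215, 217, 221, 159, 177, 174, 191, 252, 247, 246, 246, 246, 246, 246, 246, 246, 246, 246, 246, 246, 246, 246, 246, 246, 246, 246, 246, 246, 246, 246, 246]
400 [209, 208, 210, 211, 211, 209, 204, 210, 213, 211, 208, 211, 209, 211, 212, 217, 136, 168, 172, 192, 252, 248, 246, 246, 246, 246, 246, 246, 246, 246, 246, 246, 246, 246, 246, 246, 246, 246, 246, 246, 246, 246, 246, 246, 246]
```

View pics/c.png

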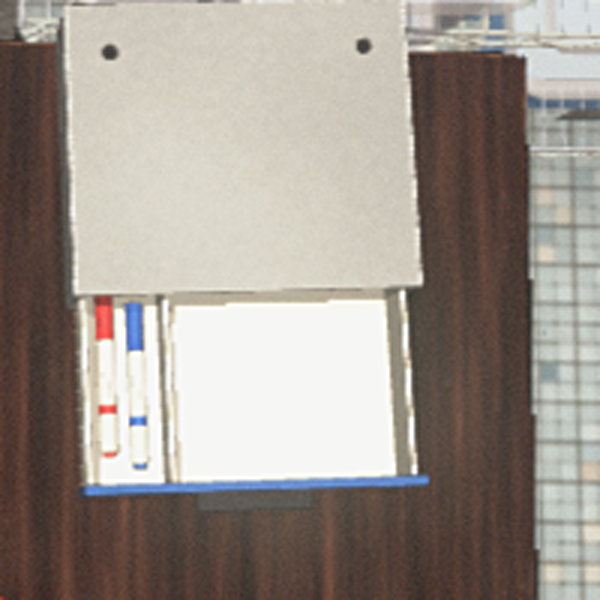

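```bash
cat > go.py <<'E'
from h import *
from scipy.spatial.transform import Rotation as R
def go(x,y,z,yaw):
    o=ctrl.get_obs(); Rc=R.from_euler("xyz",o["eef_rot"]); Rt=R.from_euler("xyz",[np.pi,0,yaw])
    d=np.array([x,y,z])-o["ee_pos"]
    print("t",round(o["time_s"],2),"pos",o["ee_pos"].round(4),"rot",o["eef_rot"].round(3),"units",(Rc.inv().apply(d)/.05).round(2),"afterturn",(Rt.inv().apply(d)/.05).round(2),"turn",(Rc.inv()*Rt).as_rotvec().round(3),"w",round(o["grip_width"],4),"gf",round(o["grip_force"],1),"q",o["qpos"].round(2),"F",o["force"].round(1))
E
python3 - <<'E'
from go import *
p=ctrl.camera("top")
for n,uv,z in (("panelL",(318.3,253.3),.072),("panelR",(432.7,250),.072),("roofL",(315,188.3),.078),("roofR",(430.7,185),.078),("lipL",(356,259.5),.056),("lipR",(394,258.5),.056)): print(n,onz(p,uv,z).round(4))
go(.408,.187,.005,-.683+np.pi)
E
```

```text
panelL [ 0.4706 -0.11    0.072 ]
panelR [ 0.483  -0.3729  0.072 ]
roofL [ 0.6196 -0.1004  0.078 ]
roofR [ 0.6329 -0.3687  0.078 ]
lipL [ 0.4583 -0.1991  0.056 ]
lipR [ 0.4622 -0.2875  0.056 ]
t 1.65 pos [0.2095 0.5085 0.2054] rot [-3.142  0.     2.751] units [-6.12 -4.43  4.01] afterturn [-7.14 -2.48  4.01] turn [-0.     0.     0.292] w 0.0941 gf 0.0 q [ 1.11  0.3   1.52 -0.    1.32 -0.07] F [ 0.7 -0.4  0. ]
```

Emit:
move_arm:
  increments:
    - [1,-0.765,-0.554,0.25,0,0,0]
    - [1,-0.765,-0.554,0.25,0,0,0]
    - [1,-0.765,-0.554,0.25,0,0,0]
    - [1,-0.765,-0.554,0.25,0,0,0]
    - [1,-0.765,-0.554,0.25,0,0,0]
    - [1,-0.765,-0.554,0.25,0,0,0]
    - [1,-0.765,-0.554,0.25,0,0,0]
    - [1,-0.765,-0.554,0.25,0,0,0]
    - [1,0,0,0,0,0,0.146]
    - [1,0,0,0,0,0,0.146]
    - [1,0,0,0,0,0,0]
  force: 20

```text
time_s: 2.75
ee_pos: [0.4082, 0.1868, 0.1054]
eef_rot: [3.142, -0.0, 2.455]
force: [-0.7, 0.1, -0.5]
grip_width: 0.0938
grip_force: 0.0
```

```bash
python3 - <<'E'
from go import *
p=ctrl.camera("top"); cv2.imwrite("pics/d.png",cv2.resize(p["color"][200:340,120:300],(720,560),interpolation=cv2.INTER_CUBIC))
print("bay",onz(p,(384.7,220),.009).round(4),onz(p,(290+175/3,220),.009).round(3),onz(p,(290+393/3,220),.009).round(3))
go(.408,.187,.005,-.683+np.pi)
E
```

```text
bay [ 0.5561 -0.277   0.009 ] [ 0.554 -0.188  0.009] [ 0.558 -0.366  0.009]
t 2.8 pos [0.4081 0.1871 0.1055] rot [3.141 0.    2.462] units [ 0.   -0.    2.01] afterturn [ 0.   -0.    2.01] turn [0.    0.    0.003] w 0.0942 gf 0.0 q [ 0.35  0.19  1.91  0.    1.04 -0.54] F [-0.3 -1.   0.7]
```

View pics/d.png

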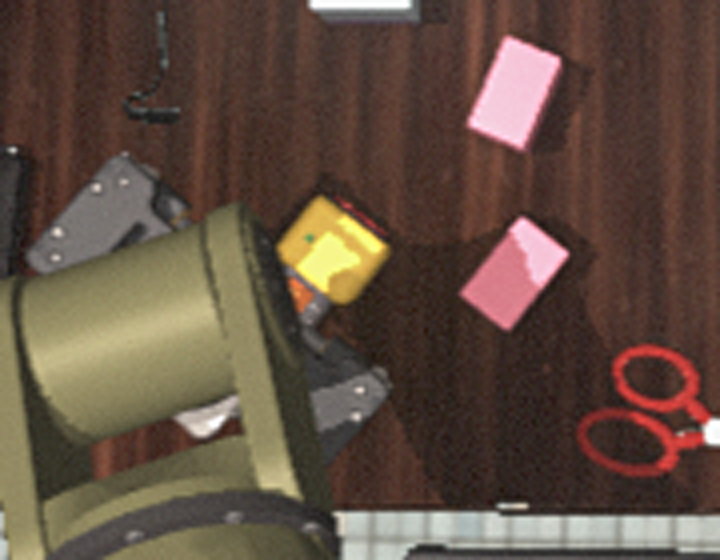

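The scanner's yellow head (crop 335,250) lies straight ahead of the gripper, whose axis is along the grip. I descend and close.

Emit:
move_arm:
  increments:
    - [1,0,0,0.5,0,0,0]
    - [1,0,0,0.5,0,0,0]
    - [1,0,0,0.5,0,0,0]
    - [1,0,0,0.3,0,0,0]
    - [1,0,0,0.18,0,0,0]
    - [1,0,0,0,0,0,0]
    - [0,0,0,0,0,0,0]
    - [0,0,0,0,0,0,0]
    - [0,0,0,0,0,0,0]
    - [0,0,0,0,0,0,0]
    - [0,0,0,0,0,0,0]
    - [0,0,0,0,0,0,0]
    - [0,0,0,0,0,0,0]
    - [0,0,0,0,0,0,0]
  force: 20

```text
time_s: 4.2
ee_pos: [0.408, 0.187, 0.0064]
eef_rot: [-3.141, -0.0, 2.459]
force: [-0.9, 0.1, 0.1]
grip_width: 0.036
grip_force: 19.7
```

```bash
python3 - <<'E'
from go import *
go(.499,.271,.037,-.17+np.pi)
E
```

```text
t 4.2 pos [0.408  0.187  0.0064] rot [-3.141 -0.     2.459] units [-0.35  2.45 -0.61] afterturn [-1.51  1.96 -0.61] turn [-0.    -0.    -0.513] w 0.036 gf 19.7 q [ 0.35  0.37  1.97 -0.    0.81 -0.54] F [-0.9  0.1  0.1]
```

Emit:
move_arm:
  increments:
    - [0,0,0,-0.3,0,0,0]
    - [0,0,0,-0.31,0,0,0]
    - [0,-0.04,0.3,0,0,0,0]
    - [0,-0.06,0.4,0,0,0,0]
    - [0,-0.06,0.4,0,0,0,0]
    - [0,-0.06,0.4,0,0,0,0]
    - [0,-0.06,0.4,0,0,0,0]
    - [0,-0.04,0.35,0,0,0,0]
    - [0,-0.03,0.2,0,0,0,0]
    - [0,0,0,0,0,0,-0.103]
    - [0,0,0,0,0,0,-0.103]
    - [0,0,0,0,0,0,-0.103]
    - [0,0,0,0,0,0,-0.103]
    - [0,0,0,0,0,0,-0.101]
    - [0,0,0,0,0,0,0]
    - [0,0,0,0,0,0,0]

```text
time_s: 5.8
ee_pos: [0.4987, 0.2709, 0.0368]
eef_rot: [-3.141, -0.0, 2.969]
force: [0.1, -0.0, -1.9]
grip_width: 0.0357
grip_force: 19.8
```

```bash
python3 - <<'E'
from go import *
from fit import *
p=ctrl.camera("scene"); t=ctrl.camera("top")
for n,pp,z in(("s",p,.034),("t",t,.034)):
    r=ctrl.cut_out("scanner",pp); print([(x["conf"],np.round(x["centre"]),int(x["mask"].sum())) for x in r])
r=ctrl.cut_out("scanner",p)
if r: print(fit([(p,r[0]["mask"])],SC,(.504,.27,[-.17]),.03))
r=ctrl.cut_out("carton_cream",t); print([(x["conf"],np.round(x["centre"])) for x in r])
if r: print(fit([(t,r[0]["mask"])],carton(.06,.03,.078),(.667,.2425,[-1.76,-1.6])))
a=cv2.resize(p["color"][140:270,150:290],(560,520),interpolation=cv2.INTER_CUBIC); 
cv2.imwrite("pics/e.png",a)
b=cv2.resize(t["color"][130:280,110:300],(760,600),interpolation=cv2.INTER_CUBIC); cv2.imwrite("pics/e2.png",b)
go(.499,.271,.037,-.17+np.pi)
E
```

```text
[(0.91, array([197., 172.]), 807)]
[(0.81, array([216., 158.]), 305)]
(array([ 0.5002,  0.268 , -0.0202]), np.float64(0.282))
[(0.89, array([168., 173.])), (0.72, array([176., 244.]))]
(array([ 0.6668,  0.2408, -1.7131]), np.float64(0.072))
t 6.1 pos [0.4989 0.271  0.0369] rot [-3.142 -0.     2.971] units [-0. -0. -0.] afterturn [-0. -0. -0.] turn [-0.    -0.    -0.001] w 0.0359 gf 19.8 q [ 0.43  0.53  1.62 -0.    0.99 -0.97] F [ 0.2 -0.1 -1.7]
```

View pics/e.png

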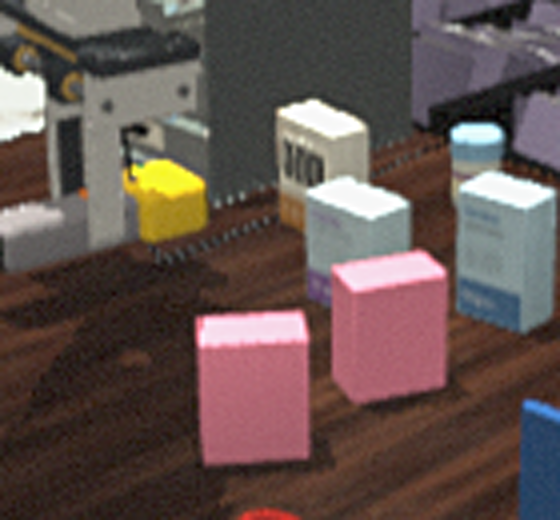

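View pics/e2.png

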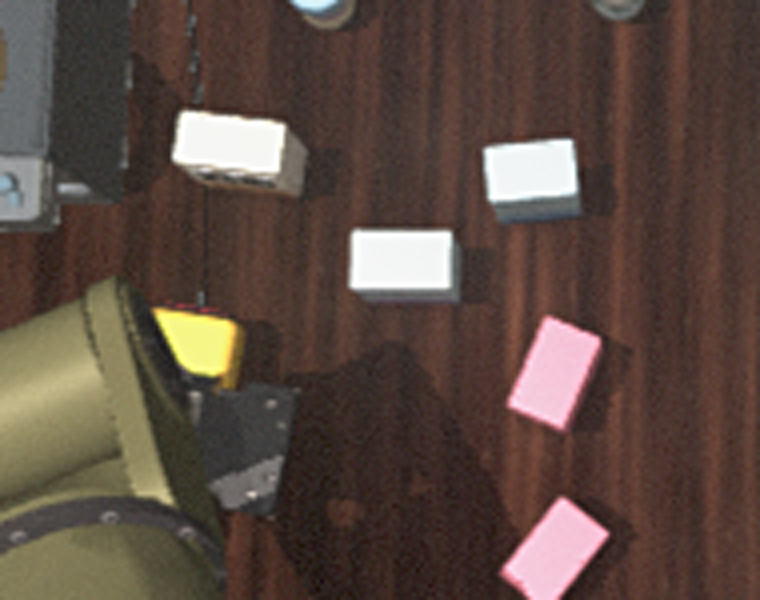

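The scene crop shows the scanner (165,200) aimed at the label (302,160). In top, its head (200,345) is in line with the cream carton (230,150) and square to it. I hold for a second, then lift.

Emit:
move_arm:
  increments:
    - [0,0,0,0,0,0,0]
    - [0,0,0,0,0,0,0]
    - [0,0,0,0,0,0,0]
    - [0,0,0,0,0,0,0]
    - [0,0,0,0,0,0,0]
    - [0,0,0,0,0,0,0]
    - [0,0,0,0,0,0,0]
    - [0,0,0,0,0,0,0]
    - [0,0,0,0,0,0,0]
    - [0,0,0,0,0,0,0]
    - [0,0,0,-0.45,0,0,0]
    - [0,0,0,-0.45,0,0,0]
    - [0,0,0,-0.45,0,0,0]
    - [0,0,0,-0.45,0,0,0]
    - [0,0,0,-0.45,0,0,0]
    - [0,0,0,0,0,0,0]

```text
time_s: 7.7
ee_pos: [0.5, 0.2716, 0.1523]
eef_rot: [3.139, 0.004, 2.972]
force: [-0.4, -0.0, -2.0]
grip_width: 0.0363
grip_force: 19.8
```

```bash
python3 - <<'E'
from go import *
go(.558,-.272,.15,-1.523+np.pi)
E
```

```text
t 7.7 pos [0.5    0.2716 0.1523] rot [3.139 0.004 2.972] units [ -2.98 -10.52   0.03] afterturn [-10.92   0.64   0.05] turn [0.005 0.002 1.353] w 0.0363 gf 19.8 q [ 0.43  0.39  1.53 -0.    1.22 -0.97] F [-0.4 -0.  -2. ]
```

Emit:
move_arm:
  increments:
    - [0,-0.1,-0.36,0,0,0,0]
    - [0,-0.2,-0.71,0,0,0,0]
    - [0,-0.22,-0.77,0,0,0,0]
    - [0,-0.22,-0.77,0,0,0,0]
    - [0,-0.22,-0.77,0,0,0,0]
    - [0,-0.22,-0.77,0,0,0,0]
    - [0,-0.22,-0.77,0,0,0,0]
    - [0,-0.22,-0.77,0,0,0,0]
    - [0,-0.22,-0.77,0,0,0,0]
    - [0,-0.22,-0.77,0,0,0,0]
    - [0,-0.22,-0.77,0,0,0,0]
    - [0,-0.22,-0.77,0,0,0,0]
    - [0,-0.22,-0.77,0,0,0,0]
    - [0,-0.2,-0.7,0,0,0,0]
    - [0,-0.06,-0.28,0,0,0,0]
    - [0,0,0,0,0,0,0]

```text
time_s: 9.3
ee_pos: [0.5563, -0.2736, 0.148]
eef_rot: [3.141, -0.002, 2.97]
force: [0.9, 1.1, -1.9]
grip_width: 0.036
grip_force: 19.8
```

Emit:
move_arm:
  increments:
    - [0,0,0,0,0,0,0.135]
    - [0,0,0,0,0,0,0.135]
    - [0,0,0,0,0,0,0.135]
    - [0,0,0,0,0,0,0.135]
    - [0,0,0,0,0,0,0.135]
    - [0,0,0,0,0,0,0.135]
    - [0,0,0,0,0,0,0.135]
    - [0,0,0,0,0,0,0.135]
    - [0,0,0,0,0,0,0.135]
    - [0,0,0,0,0,0,0.135]
    - [0,0,0,0,0,0,0]

```text
time_s: 10.4
ee_pos: [0.557, -0.2708, 0.1491]
eef_rot: [-3.141, -0.0, 1.621]
force: [-0.0, 0.5, -1.8]
grip_width: 0.0363
grip_force: 19.8
```

```bash
python3 - <<'E'
from go import *
p=ctrl.camera("top"); s=ctrl.camera("scene")
a=cv2.resize(p["color"][150:280,290:450],(480,390)); b=cv2.resize(s["color"][150:320,230:410],(320,390))
cv2.imwrite("pics/f.png",np.hstack([a,b]))
go(.558,-.272,.016,-1.523+np.pi)
E
```

```text
t 10.5 pos [ 0.557  -0.2713  0.1493] rot [-3.141 -0.     1.627] units [-0.02  0.02  2.67] afterturn [-0.01  0.02  2.67] turn [-0.    -0.     0.008] w 0.0361 gf 19.8 q [-0.51  0.5   1.37  0.    1.27 -0.57] F [ 0.1  1.2 -0.8]
```

View pics/f.png

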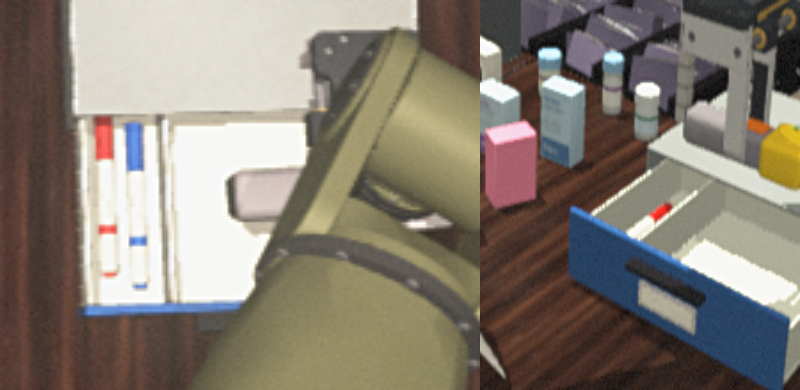

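Emit:
move_arm:
  increments:
    - [0,0,0,0.3,0,0,0]
    - [0,0,0,0.4,0,0,0]
    - [0,0,0,0.4,0,0,0]
    - [0,0,0,0.4,0,0,0]
    - [0,0,0,0.4,0,0,0]
    - [0,0,0,0.3,0,0,0]
    - [0,0,0,0.2,0,0,0]
    - [0,0,0,0.12,0,0,0]
    - [0,0,0,0.06,0,0,0]
    - [0,0,0,0.06,0,0,0]
    - [0,0,0,0,0,0,0]
    - [0,0,0,0,0,0,0]

```text
time_s: 11.7
ee_pos: [0.5571, -0.2727, 0.0179]
eef_rot: [3.141, 0.0, 1.622]
force: [-0.1, 0.7, -0.8]
grip_width: 0.0361
grip_force: 19.8
```

Emit:
move_arm:
  increments:
    - [0,0,0,0.02,0,0,0]
    - [0,0,0,0.02,0,0,0]
    - [0,0,0,0.01,0,0,0]
    - [0,0,0,0,0,0,0]

```text
time_s: 12.1
ee_pos: [0.5571, -0.2726, 0.0155]
eef_rot: [3.141, 0.0, 1.622]
force: [-0.3, 1.4, 4.3]
grip_width: 0.0363
grip_force: 19.8
```

Contact with the floor (about +5 N). I release, wait, then lift.

Emit:
move_arm:
  increments:
    - [0.75,0,0,0,0,0,0]
    - [0.75,0,0,0,0,0,0]
    - [0.75,0,0,0,0,0,0]
    - [0.75,0,0,0,0,0,0]
    - [0.75,0,0,0,0,0,0]
    - [0.75,0,0,0,0,0,0]
    - [0.75,0,0,-0.2,0,0,0]
    - [0.75,0,0,-0.4,0,0,0]
    - [0.75,0,0,-0.5,0,0,0]
    - [0.75,0,0,-0.6,0,0,0]
    - [0.75,0,0,-0.6,0,0,0]
    - [0.75,0,0,-0.6,0,0,0]
    - [0.75,0,0,0,0,0,0]

```text
time_s: 13.4
ee_pos: [0.5583, -0.2733, 0.1653]
eef_rot: [3.135, 0.004, 1.622]
force: [0.2, 0.3, 0.1]
grip_width: 0.0706
grip_force: 0.0
```

```bash
python3 - <<'E'
from go import *
go(.40,-.25,.03,-1.523+np.pi)
E
```

```text
t 13.4 pos [ 0.5583 -0.2733  0.1653] rot [3.135 0.004 1.622] units [ 0.64 -3.15  2.68] afterturn [ 0.62 -3.14  2.71] turn [0.006 0.004 0.003] w 0.0706 gf 0.0 q [-0.51  0.49  1.36  0.    1.29 -0.57] F [0.2 0.3 0.1]
```

Emit:
move_arm:
  increments:
    - [0,0.13,-0.6,0,0,0,0]
    - [0,0.13,-0.65,0,0,0,0]
    - [0,0.13,-0.65,0,0,0,0]
    - [0,0.13,-0.65,0,0,0,0]
    - [0,0.12,-0.6,0,0,0,0]
    - [0,0,0,0.4,0,0,0]
    - [0,0,0,0.6,0,0,0]
    - [0,0,0,0.6,0,0,0]
    - [0,0,0,0.6,0,0,0]
    - [0,0,0,0.5,0,0,0]
    - [0,0,0,0,0,0,0]

```text
time_s: 14.5
ee_pos: [0.3964, -0.2475, 0.0224]
eef_rot: [-3.137, -0.003, 1.622]
force: [-0.1, -0.5, 0.6]
grip_width: 0.0007
grip_force: 0.0
```

```bash
python3 - <<'E'
from fit import *
from go import *
p=ctrl.camera("top"); s=ctrl.camera("scene")
for pp in(p,s):
    r=ctrl.cut_out("scanner",pp); print([(round(x["conf"],2),np.round(x["centre"]),int(x["mask"].sum())) for x in r])
r=ctrl.cut_out("scanner",p)
if r: print(fit([(p,r[0]["mask"])],SC,(.558,-.277,[-1.52]),.009))
a=cv2.resize(p["color"][150:280,290:450],(480,390)); b=cv2.resize(s["color"][150:320,230:410],(320,390))
cv2.imwrite("pics/g.png",np.hstack([a,b]))
go(.589,-.245,.03,-1.523+np.pi)
E
```

```text
[(0.7, array([222., 387.]), 1092)]
[(0.91, array([273., 386.]), 823)]
(array([ 0.5573, -0.2758, -1.5011]), np.float64(0.097))
t 14.75 pos [ 0.3986 -0.2491  0.0263] rot [3.140e+00 1.000e-03 1.622e+00] units [-0.11  3.81 -0.07] afterturn [-0.1   3.81 -0.07] turn [0.002 0.001 0.003] w 0.0006 gf 0.0 q [-0.64  0.37  1.9   0.    0.87 -0.69] F [ 0.7 -0.4  0.5]
```

View pics/g.png

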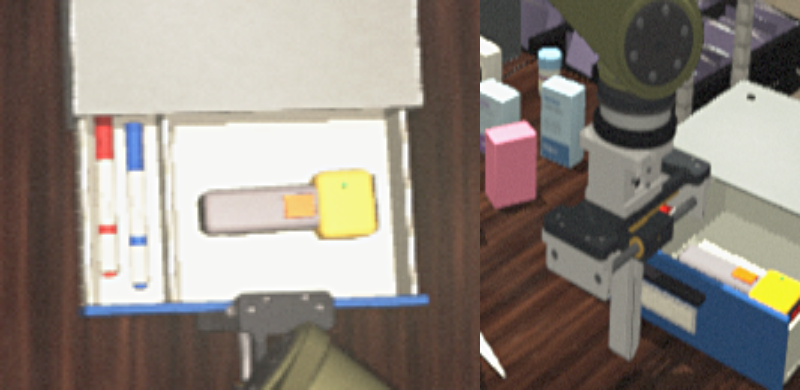

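The top view shows the scanner lying flat in the wide compartment (crop 285,208). The fingers are shut and stand in front of the lip, so I push along the unit's x, slowly.

Emit:
move_arm:
  increments:
    - [0,0,0.2,0,0,0,0]
    - [0,0,0.2,0,0,0,0]
    - [0,0,0.2,0,0,0,0]
    - [0,0,0.1,0,0,0,0]
    - [0,0,0.1,0,0,0,0]
    - [0,0,0.1,0,0,0,0]
    - [0,0,0.1,0,0,0,0]
    - [0,0,0.15,0,0,0,0]
    - [0,0,0.2,0,0,0,0]
    - [0,0,0.2,0,0,0,0]
    - [0,0,0.2,0,0,0,0]
    - [0,0,0.2,0,0,0,0]
    - [0,0,0.2,0,0,0,0]
    - [0,0,0.2,0,0,0,0]
    - [0,0,0.2,0,0,0,0]
    - [0,0,0.2,0,0,0,0]
    - [0,0,0.2,0,0,0,0]
    - [0,0,0.2,0,0,0,0]
    - [0,0,0.15,0,0,0,0]
    - [0,0,0.1,0,0,0,0]

```text
time_s: 16.75
ee_pos: [0.5685, -0.2399, 0.025]
eef_rot: [3.141, 0.0, 1.622]
force: [-0.6, -0.2, 0.1]
grip_width: 0.0007
grip_force: 0.6
```

Emit:
move_arm:
  increments:
    - [0,0,0.08,0,0,0,0]
    - [0,0,0.05,0,0,0,0]
    - [0,0,0,0,0,0,0]

```text
time_s: 17.05
ee_pos: [0.5745, -0.2396, 0.025]
eef_rot: [3.141, 0.0, 1.622]
force: [-0.6, 0.5, -0.4]
grip_width: 0.0008
grip_force: 0.0
```

Emit:
move_arm:
  increments:
    - [0,0,0.05,0,0,0,0]
    - [0,0,0.05,0,0,0,0]
    - [0,0,0.05,0,0,0,0]
    - [0,0,0.04,0,0,0,0]
    - [0,0,0,0,0,0,0]

```text
time_s: 17.55
ee_pos: [0.584, -0.2391, 0.025]
eef_rot: [3.141, 0.0, 1.622]
force: [0.3, 0.3, -0.3]
grip_width: 0.0008
grip_force: 0.0
```

Emit:
move_arm:
  increments:
    - [0,0,0.03,0,0,0,0]
    - [0,0,0.03,0,0,0,0]
    - [0,0,0,0,0,0,0]

```text
time_s: 17.85
ee_pos: [0.5869, -0.239, 0.0249]
eef_rot: [3.141, 0.0, 1.622]
force: [-0.6, -0.2, 1.3]
grip_width: 0.0006
grip_force: 0.0
```

Emit:
move_arm:
  increments:
    - [0,0,0.03,0,0,0,0]
    - [0,0,0.03,0,0,0,0]
    - [0,0,0.03,0,0,0,0]
    - [0,0,0,0,0,0,0]

```text
time_s: 18.25
ee_pos: [0.5914, -0.2387, 0.0249]
eef_rot: [3.141, 0.0, 1.622]
force: [0.8, -0.3, 0.5]
grip_width: 0.0002
grip_force: 0.0
```

```bash
python3 - <<'E'
from go import *
p=ctrl.camera("top"); s=ctrl.camera("scene")
a=cv2.resize(p["color"][150:280,290:450],(480,390)); b=cv2.resize(s["color"][150:320,270:410],(320,390))
cv2.imwrite("pics/i.png",np.hstack([a,b])); go(.6,-.24,.025,1.622)
E
```

```text
t 18.35 pos [ 0.5913 -0.2388  0.025 ] rot [3.141 0.    1.622] units [-0.03  0.17 -0.  ] afterturn [-0.03  0.17 -0.  ] turn [ 0.  0. -0.] w 0.0004 gf 0.0 q [-0.44  0.68  1.4   0.    1.06 -0.49] F [-0.2  0.   0.4]
```

View pics/i.png

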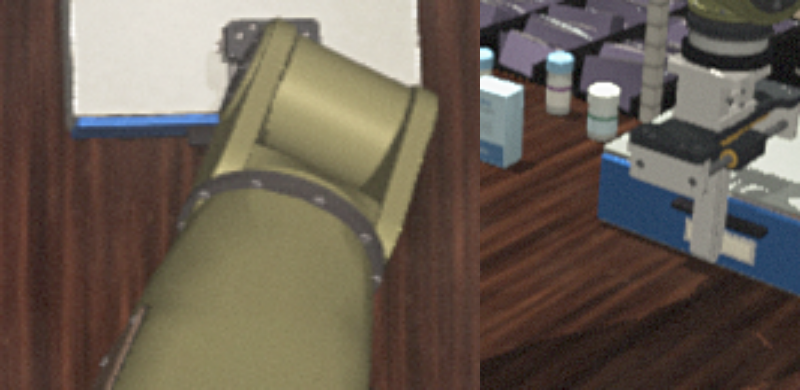

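The drawer is almost shut (blue front at crop 145,125). I go on until the force rises.

Emit:
move_arm:
  increments:
    - [0,0,0.03,0,0,0,0]
    - [0,0,0.03,0,0,0,0]
    - [0,0,0.03,0,0,0,0]
    - [0,0,0,0,0,0,0]

```text
time_s: 18.75
ee_pos: [0.5914, -0.2387, 0.0249]
eef_rot: [-3.131, -0.003, 1.621]
force: [-38.7, 1.2, 21.3]
grip_width: 0.0005
grip_force: 19.6
```

Emit:
move_arm:
  increments:
    - [0,0,0.03,0,0,0,0]
    - [0,0,0.03,0,0,0,0]
    - [0,0,0,0,0,0,0]

```text
time_s: 19.05
ee_pos: [0.5914, -0.2387, 0.0249]
eef_rot: [-3.124, -0.004, 1.621]
force: [-64.4, 3.2, 36.4]
grip_width: 0.0003
grip_force: 33.0
```

The drawer is against its stop. I back off.

Emit:
move_arm:
  increments:
    - [0,0,-0.1,0,0,0,0]
    - [0,0,-0.1,0,0,0,0]
    - [0,0,-0.3,0,0,0,0]
    - [0,0,-0.5,0,0,0,0]
    - [0,0,-0.6,0,0,0,0]
    - [0,0,-0.6,0,0,0,0]
    - [0,0,-0.6,0,0,0,0]
    - [0,0,-0.6,0,0,0,0]
    - [0,0,-0.4,0,0,0,0]
    - [0,0,0,-0.5,0,0,0]
    - [0,0,0,-0.5,0,0,0]
    - [0,0,0,-0.5,0,0,0]
    - [0,0,0,0,0,0,0]
    - [0,0,0,0,0,0,0]

```text
time_s: 20.45
ee_pos: [0.4091, -0.2481, 0.1]
eef_rot: [3.141, 0.001, 1.622]
force: [-0.6, 0.4, 0.6]
grip_width: 0.0006
grip_force: 0.0
```

```bash
python3 - <<'E'
from fit import *
from go import *
p=ctrl.camera("top"); s=ctrl.camera("scene")
for n,b,q in (("carton_cream",carton(.06,.03,.078),(.667,.2425,[-1.75])),("carton_sky",carton(.05,.032,.082),(.653,.067,[-1.4])),("carton_violet",carton(.056,.034,.07),(.6,.142,[-1.55]))):
    print(n,[(round(x["conf"],2),np.round(x["centre"])) for x in ctrl.cut_out(n,p)])
a=cv2.resize(p["color"][130:290,150:450],(480,390)); b=cv2.resize(s["color"][150:320,230:410],(320,390))
cv2.imwrite("pics/j.png",np.hstack([a,b])); go(.6,-.24,.025,1.622)
E
```

```text
carton_cream [(0.62, array([170., 170.]))]
carton_sky [(0.7, array([168., 174.])), (0.57, array([174., 244.]))]
carton_violet [(0.88, array([197., 209.])), (0.69, array([271., 250.])), (0.61, array([225., 252.]))]
t 20.7 pos [ 0.4087 -0.2478  0.0992] rot [-3.141e+00 -1.000e-03  1.622e+00] units [-0.04  3.83  1.48] afterturn [-0.04  3.83  1.48] turn [-0.001 -0.001 -0.   ] w 0.0003 gf 0.0 q [-0.62  0.26  1.83  0.    1.04 -0.67] F [0.6 0.2 0.6]
```

View pics/j.png

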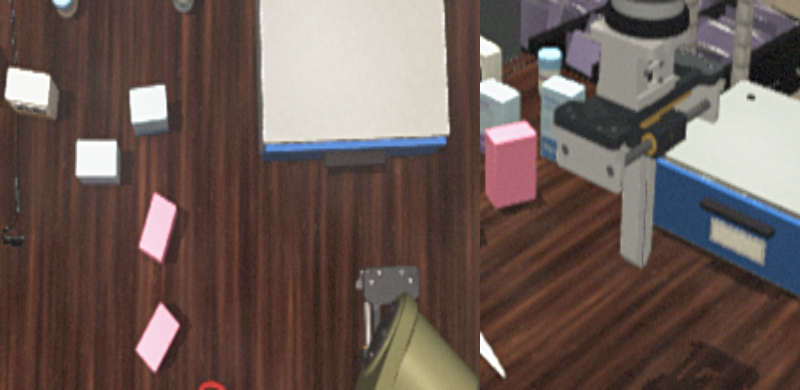

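The drawer is shut (front at crop 355,147), the cartons are where they were, and the arm is clear. I hand in.

```bash
python3 -c "
from station import ctrl
print(ctrl.hand_in())"
```

```text
the job is handed in; nothing more can be done
None
```

I held the scanner about 8 cm square to the label for over a second, laid it flat in the wide compartment, shut the drawer against its stop with the cartons undisturbed, and handed in at about 21 s; hand-in gave no verdict, and my last push peaked at about 75 N wrist force (under the 120 N limit), through the fingers.

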